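# Knock a stuck seal die out of its nest from below

### The job

The brass seal die is stuck flush in the nest on the little C-shaped stand. Take the J-shaped knockout tool by its grip, feel gently for the hidden hole in the underside of the nest without forcing the tool against the stand, and push the rod up through it until the die stands at least a centimetre proud, still upright in its nest. Then draw the tool out and stand it upright on the counter clear of the stand, leaving everything else on the counter where it is.

Things in the scene. Friction and masses are not known exactly. Their poses are not given: they have to be found in the camera images.
- nest_mouth (a point): Centre of the nest's top opening, 108 mm above the counter, on a fixed C-shaped stand. z up, +x towards the stand's column, y across. Aluminium head 52 (x) x 86 mm (y), from 64 to 108 mm above the counter, overhanging a 10 mm thick base plate (x -45 to +60, y +-45 mm); column, 56 mm wide, at x +26 to +48 mm. Under the head it is open to the front (-x) and sides
- nest_under (a point): Centre of the head's flat underside, 64 mm above the counter, axes as nest_mouth. The nest's 8 mm thick floor plate here has one through hole, 13 mm wide, sharp-edged. It lies at x = 0 but up to 10 mm to either side in y: differs every time, not reported, not visible, to be felt for. Touch with a few N; 20 N between tool and stand harms it
- die_center (a point): Centre of the stuck brass die, 30.5 x 42.5 x 36 mm, ring emblem on top, in a 32 x 44 mm cavity 36 mm deep; axes as nest_mouth. At the start it rests on the floor plate, top flush with the head (centre 90 mm above the counter). Sprung cheeks clamp it: 6 to 16 N upward slides it and it stays where pushed. It must rise 10 mm or more (the tool can do 18 mm at most)
- tool_grip (a point): Centre of the black grip (24 mm in x, 18 in y, 50 tall) of the loose J-shaped knockout tool, 0.35 kg, standing on its foot; 105 mm above the foot's underside, tool top at 130 mm. z up, +x from grip to rod. Take it from above across the 18 mm. A 12 mm shank leads down to the foot, a plate 10 mm thick, 36 mm wide, x -40 to +60 mm
- tool_tip (a point): Centre of the flat top of the tool's 8 mm rod, which points up from the front of the foot: 46 mm in front (+x) of the grip's axis, 36 mm above the foot's underside (26 mm above the foot's top), 69 mm below the grip's centre; axes as tool_grip
- parcel: Loose brown parcel, 90 x 121 x 41 mm, lying on the counter on the other side of the stand from the tool; origin under its centre; leave it alone
- small_parcel: Loose smaller brown parcel, 85 x 111 x 43 mm, at the back left; origin under its centre; leave it alone
- tape_roll: Loose roll of brown packing tape, 96 mm across, 48 mm high, lying flat at the back right; origin under its centre; leave it alone
Not all that is in view belongs to the job. Of the things shaped like the part that bears die_center, the brass one is meant.

How it is judged:
By the outcome, as a careful person would: the job done as asked, in the order asked, and still so for the second after the job is handed in, with the robot touching nothing.
It also fails if it takes over 61 s, if anything falls off the work surface, if the arm or the gripper's body presses on something with over 40 N, if the wrist force passes 120 N, or if a joint passes its speed limit or range.

### The arm

A 6-joint arm with a two-finger parallel gripper is mounted at the origin on a cart in front of the work surface, level with it; the furniture and walls round the work are solid. World frame = base frame: x ahead of the robot, y to its left, z up, the work surface at z = 0. Lengths are in mm, angles in rad, forces in N, time in s.
With the tool pointing down it reaches from about 425 to 950 mm from the base axis. Payload 14.7 kg.
Tool frame: the origin (TCP) lies between the finger pads; the fingertips stand 17 mm ahead of it and the grasp point (between the pads) lies 2 mm behind it; z points along the fingers, y is the direction in which the jaws open and shut (so a half turn about z gives the same grasp; the last joint's range is limited). The gripper opens to 85 mm and grips with 20 to 120 N. Pads are 22 mm wide; open, the fingers measure 114 mm over their backs; the gripper's body (76 mm by 85 mm) begins 54 mm behind the grasp point. The pads swing forward as they close: fully open they stand 13 mm farther back than shut.
Start: joints at [1.088, 0.48, 1.596, -0, 1.065, -0.047], TCP at [274.364, 589.251, 248.297] pointing down, gripper open.
Joint ranges: [-2.75, 2.75], [-0.82, 2.05], [0.23, 2.67], [-1.56, 4.7], [0.09, 2.69], [-2.92, 2.92]. Speed limits (rad/s): [1.89, 1.89, 2.39, 3.01, 3.01, 3.01].

### API

Orientations are given as [roll, pitch, yaw] about the fixed x, y, z axes, in that order (R = Rz(yaw) Ry(pitch) Rx(roll)).
In Python, from station import arm, eyes gives the robot as it stands. Calls block until the motion is done:
- arm.goto(position, orientation): joint-space move of the TCP to a pose.
- arm.move_straight(position, attitude=None, velocity=150): straight line of the TCP; attitude=None keeps the orientation; velocity is the mean speed in mm/s.
- arm.move_j(angles): joint-space move.
- arm.gripper_to(opening, newtons=None): finger opening in mm; newtons is the grip in N (None keeps the last); returns when the fingers have stopped.
- arm.hold(seconds).
- arm.solve_ik(position, orientation): joint angles nearest the present ones, or None.
- eyes.grab_frame(name): name is "scene" or "top" or "wrist"; returns a dict with "frame" (480x640x3 uint8, red, green, blue), "camera_matrix" (3x3 intrinsics, pixels), "R" (3x3) and "t" (3): a world point X has camera coordinates R X + t. Camera axes: x right, y down, z forward; pixel columns grow to the right and rows downward; lengths in mm; the calibration is good to about 2 mm. The wrist camera is an equidistant fisheye: a pixel r from the principal point sees the ray r / f radians off the axis. A picture is of the moment at which its call begins. There is no depth.
A pose or a line that the arm cannot do raises arm.IKError and nothing moves.
- arm.finish_job(): hands the job in, once; it reports no verdict.
Trained networks look in a picture, given as the dict that the camera call returned (one of the last four; its "shot" number tells which), for a name from the list of things; names that differ only in an ending like _2 or _b are one class to them, and where a whole thing is asked for, a point or a joint stands for the part that bears it (a point fixed in the world has none). Each returns a list of dicts, best first, with "confidence" (0 to 1); they miss things now and then, are a little off and sometimes report something else, mostly with a low value. They report only what shows in the picture. A call takes as long as a camera call. They do not tell look-alikes from the thing itself.
- eyes.find_in(query, picture): "uv" ([column, row] in pixels, amid what is visible of it).
- eyes.masks_of(query, picture): "region" (480x640 bool, what is visible of it) and "uv" ([column, row] in pixels, amid what is visible of it).
- eyes.mark_of(query, picture): "uv" ([column, row] in pixels: a listed point, or the origin of a listed thing).
Readings, each from a call of its own:
- arm.get_time_s(): time.
- arm.get_joint_pos(): joint angles.
- arm.get_qvel(): joint speeds.
- arm.get_tau(): joint torques, N m.
- arm.get_tool_pos(): TCP position.
- arm.get_ee_rot(): TCP orientation.
- arm.get_wrist_force(): force on the tool from outside, world axes, zero at the start.
- arm.get_moment(): the same for the moment, N m.
- arm.get_grip_width(): finger opening in mm.
Only numpy, scipy, OpenCV 4.12 (cv2) and the standard library are available. Lean on these libraries where they do the work, as an engineer would, in place of code of your own. Each camera call takes 0.05 s, during which the arm holds its last target. There are 200 camera calls.

## Working session

There is one attempt and no reset: what is moved stays moved. The work goes in short steps, each a Python script; the robot and the scene stay as the last script left them, time stands still between calls to the robot, and variables do not carry over. Pictures are saved under pics/ and viewed, on a budget of 10 in all, crops included, one or two more only if the job needs it, and the job is handed in when it is done.

```bash
mkdir -p pics; ls
cat > h.py <<'E'
import numpy as np, cv2
from station import arm, eyes
def ray(f,uv):
    K,R,t=[np.array(f[k],float) for k in("camera_matrix","R","t")]
    d=np.array([(uv[0]-K[0,2])/K[0,0],(uv[1]-K[1,2])/K[1,1],1.])
    if f.get('_fish'):
        r=np.hypot(d[0],d[1]); d=np.array([d[0]/r*np.sin(r),d[1]/r*np.sin(r),np.cos(r)]) if r>1e-9 else d
    return -R.T@t, R.T@d
def onz(f,uv,z):
    o,d=ray(f,uv); return o+d*(z-o[2])/d[2]
def save(f,n,crop=None,s=1):
    im=f["frame"][:,:,::-1]
    if crop: im=im[crop[1]:crop[3],crop[0]:crop[2]]
    cv2.imwrite("pics/"+n,cv2.resize(im,None,fx=s,fy=s,interpolation=cv2.INTER_CUBIC))
E
python3 - <<'E'
from h import *
Z=dict(nest_mouth=108,die_center=90,tool_grip=105,tool_tip=36,nest_under=64,parcel=0,small_parcel=0,tape_roll=0)
for n in("scene","top"):
    f=eyes.grab_frame(n); save(f,n+"0.png")
    print(n,np.round(ray(f,(320,240)),2))
    for q,z in Z.items():
        for r in eyes.mark_of(q,f)[:3]: print(q,np.round(r['uv'],1),round(r['confidence'],2),np.round(onz(f,r['uv'],z)))
print(arm.get_time_s(),arm.get_ee_rot(),arm.get_wrist_force())
E
```

```text
pics
scene [[ 5.3530e+01 -3.9226e+02  7.6616e+02]
 [ 5.5000e-01  3.9000e-01 -7.4000e-01]]
nest_mouth [284.8 215.2] 0.94 [558.  57. 108.]
die_center [323.6 296.9] 0.95 [ 444. -126.   90.]
die_center [369.7 288.1] 0.88 [ 511. -185.   90.]
die_center [350.  262.3] 0.82 [ 543. -121.   90.]
tool_grip [201.2 199.9] 0.81 [489. 241. 105.]
tool_tip [222.7 207.7] 0.62 [546. 244.  36.]
nest_under [289.1 231.7] 0.66 [556.  46.  64.]
parcel [387.6 359. ] 0.59 [ 451. -270.    0.]
small_parcel [275.6 194.6] 0.68 [687. 198.   0.]
small_parcel [389.1 356.8] 0.62 [ 456. -270.    0.]
small_parcel [287.2 228.3] 0.22 [609.  97.   0.]
tape_roll [451. 315.] 0.85 [ 611. -327.    0.]
top [[ 3.8626e+02 -4.4200e+01  1.0732e+03]
 [ 2.0000e-01  0.0000e+00 -9.8000e-01]]
nest_mouth [269.7 254.6] 0.69 [556.  57. 108.]
nest_mouth [206.8 209.2] 0.45 [649. 180. 108.]
die_center [382.  262.1] 0.93 [ 539. -159.   90.]
die_center [270.4 252.8] 0.85 [563.  58.  90.]
die_center [345.4 238.1] 0.66 [589. -89.  90.]
tool_grip [170.  289.4] 0.77 [494. 247. 105.]
tool_tip [185.3 275.7] 0.57 [529. 237.  36.]
nest_under [267.6 253.3] 0.93 [567.  66.  64.]
parcel [432.1 304.8] 0.64 [ 461. -270.    0.]
small_parcel [205.2 206.3] 0.85 [685. 208.   0.]
tape_roll [455.3 231.4] 0.64 [ 616. -329.    0.]
0.9 [-3.14156117e+00  8.13047170e-06  2.70578775e+00] [ 0.42636932  0.29791268 -0.2940148 ]
```

Run:
```python
import cv2,numpy as np
a=cv2.imread('pics/scene0.png')[130:370,150:470];b=cv2.imread('pics/top0.png')[180:340,130:480]
cv2.imwrite('pics/a.png',cv2.resize(a,None,fx=2.5,fy=2.5,interpolation=3));cv2.imwrite('pics/b.png',cv2.resize(b,None,fx=2.28,fy=2.28,interpolation=3))
```

```text
(no output)
```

View pics/a.png

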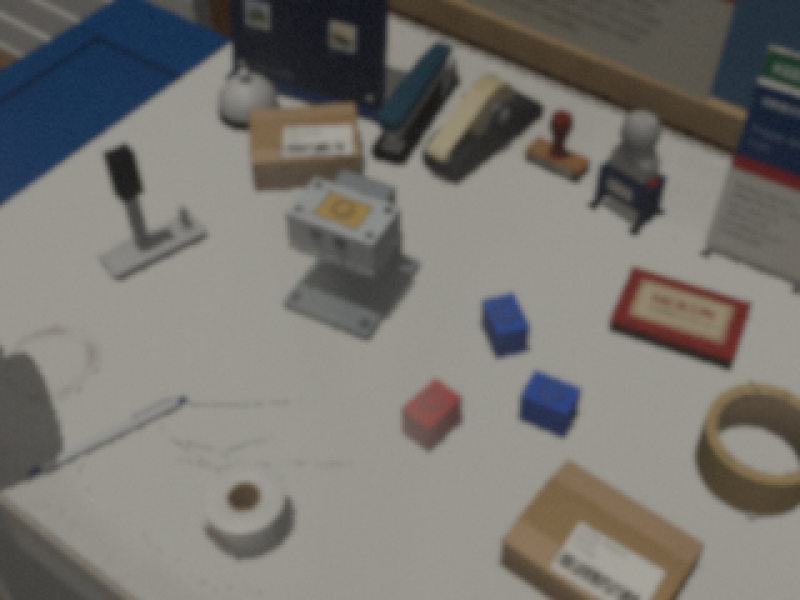

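View pics/b.png

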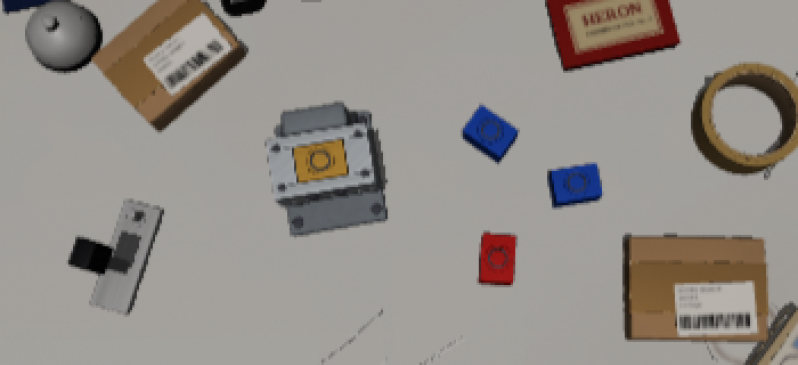

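Top view: the stand's head is at crop (320,160) with the brass die flush in it. The tool's grip is at (90,255) with its foot pointing up and right. From these the stand's yaw is about +0.2 and the tool's about -0.36. I'll take a closer look with the wrist camera on the way.

Run:
```python
from h import *
arm.goto([460,190,330],[np.pi,0,np.pi-.36])
f=eyes.grab_frame("wrist");f['_fish']=1;save(f,"w1.png",s=1.25)
import pickle;pickle.dump(f,open('w1.pkl','wb'))
print(arm.get_time_s(),arm.get_joint_pos(),arm.get_wrist_force(),np.round(ray(f,(320.1,240)),2),f['camera_matrix'][0])
for q,z in dict(nest_mouth=108,die_center=90,tool_grip=105,tool_tip=36).items():
    for r in eyes.mark_of(q,f)[:2]: print(q,np.round(r['uv'],1),round(r['confidence'],2),np.round(onz(f,r['uv'],z),1))
```

```text
2.5917 [ 3.32214028e-01  1.83603948e-01  1.82988715e+00  1.87526556e-04
  1.12831942e+00 -8.79541487e-01] [ 0.2503805  -0.60556991  0.66039889] [[ 3.9282e+02  2.1673e+02  4.5418e+02]
 [ 2.5000e-01 -9.0000e-02 -9.6000e-01]] [371.64829954   0.         319.09043281]
nest_mouth [236.8 342.3] 0.66 [561.5  55.8 108. ]
die_center [131.5 292.4] 0.86 [470.5 -48.7  90. ]
die_center [120.7 341.5] 0.84 [ 524.7 -103.7   90. ]
tool_grip [381.4 218.5] 0.6 [486.  245.8 105. ]
tool_tip [373.  243.9] 0.94 [530.1 232.5  36. ]
```

View pics/w1.png

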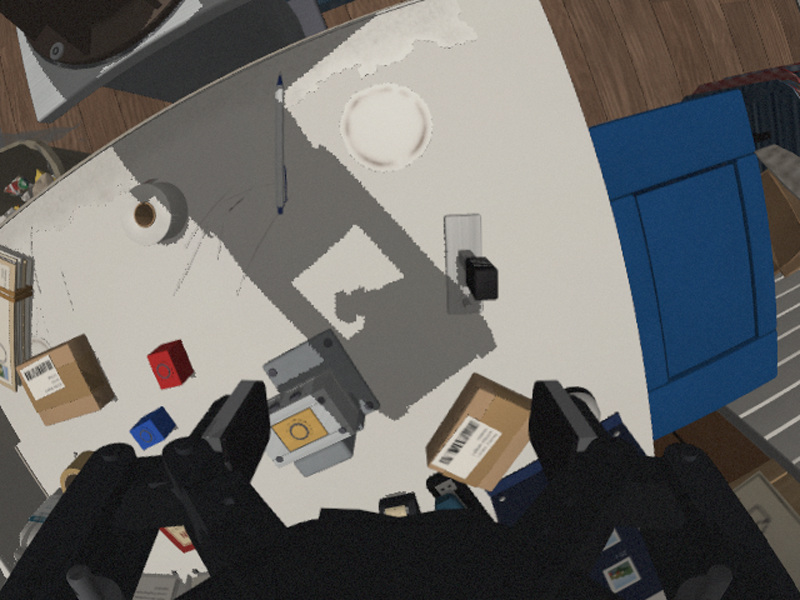

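The wrist view shows the die near (298,430), the tool's grip at (482,278) and its foot spanning (444..481, 214..313). I'll fit rectangles on the known height planes.

```bash
cat >> h.py <<'E'
def rect(f,mask,z):
    c=max(cv2.findContours(mask.astype(np.uint8),0,1)[0],key=cv2.contourArea)
    P=np.array([onz(f,p[0]+0.0,z)[:2] for p in c],np.float32)
    (cx,cy),(w,h),a=cv2.minAreaRect(P); return (cx,cy),(w,h),a
def brass(f):
    h=cv2.cvtColor(f['frame'],cv2.COLOR_RGB2HSV); m=cv2.inRange(h,(14,120,120),(30,255,255))
    m=cv2.morphologyEx(m,cv2.MORPH_CLOSE,np.ones((5,5)));return m
E
python3 - <<'E'
from h import *;import pickle
f=pickle.load(open('w1.pkl','rb'))
m=brass(f); m[:, :200]=0;m[:,300:]=0;m[:290]=0
print('die',rect(f,m,108))
C=[np.array(p)/1.25 for p in [(444,214),(481,214),(446,313)]]
print('foot',[np.round(onz(f,p,10),1) for p in C])
Cg=[np.array(p)/1.25 for p in [(466,257),(487,256),(498,272),(497,299),(474,300),(470,277)]]
print('grip',[np.round(onz(f,p,130),1) for p in Cg])
for s in [(265,447),(278,465),(331,345),(324,432),(352,440)]: print(np.round(onz(f,np.array(s)/1.25,108),1))
t={'frame':cv2.cvtColor(cv2.imread('pics/top0.png'),cv2.COLOR_BGR2RGB)}
g=eyes.grab_frame('top');m=brass(g);m[:,:240]=0;m[:,300:]=0;m[:225]=0;m[280:]=0
print('die top',rect(g,m,108), m.sum()/255)
B=[np.array(p)/2.28+[130,180] for p in [(126,200),(164,207),(128,313),(91,303)]]
print('foot top',[np.round(onz(g,p,10),1) for p in B])
im=f['frame'][150:400,200:420,::-1];cv2.imwrite('pics/c.png',cv2.resize(im,None,fx=2.4,fy=2.4,interpolation=3))
E
```

```text
die ((564.2235107421875, 57.624107360839844), (29.624202728271484, 41.712886810302734), 8.960588455200195)
foot [array([445.2, 242.7,  10. ]), array([457.3, 276.5,  10. ]), array([539.5, 211.6,  10. ])]
grip [array([465.4, 240.2, 130. ]), array([470. , 254.8, 130. ]), array([484. , 258.8, 130. ]), array([503.1, 251.9, 130. ]), array([497.7, 235.5, 130. ]), array([480.3, 238.2, 130. ])]
[571.3  18.3 108. ]
[593.3  20.5 108. ]
[500.1 117.5 108. ]
[573.4  78.  108. ]
[589.2  98.1 108. ]
die top ((564.7659301757812, 56.500701904296875), (29.883989334106445, 41.37337875366211), 8.30860424041748) 335.0
foot top [array([549.8, 244.9,  10. ]), array([542.5, 209.7,  10. ]), array([446.7, 239.9,  10. ]), array([456.4, 273.7,  10. ])]
```

View pics/c.png

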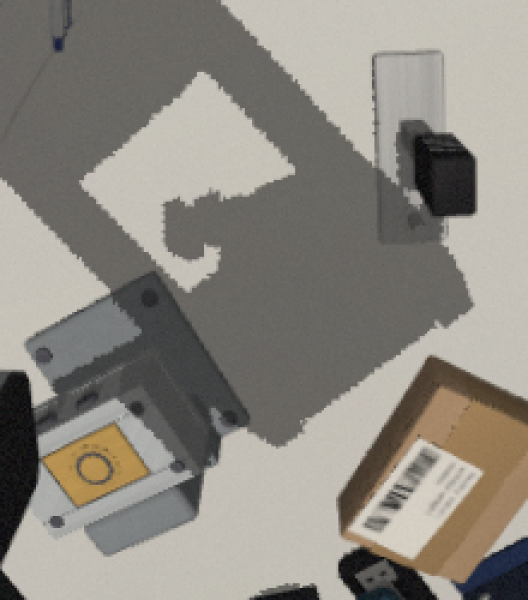

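Run:
```python
from h import *;import pickle
f=pickle.load(open('w1.pkl','rb'))
P=lambda p,z:onz(f,np.array(p)/2.4+[200,150],z)[:2]
a,b,c=P((150,298),10),P((42,355),10),P((227,420),10); print('base screws',a,b,c,'yaw',np.arctan2(-(a-b)[0],(a-b)[1]),np.arctan2(*(c-a)[::-1]))
a,b,c=P((137,409),108),P((177,466),108),P((57,521),108);print('head screws',a,b,c,'mid',(a+c)/2,(b-a),np.arctan2(-(b-c)[0],(b-c)[1]))
g=[489.5,246]
arm.gripper_to(55,80)
o=[np.pi,0,np.pi-.315]
arm.goto(g+[215],o); arm.move_straight(g+[107],velocity=120)
w0=arm.get_wrist_force()
w=arm.gripper_to(0,80);arm.hold(.2)
print(arm.get_grip_width(),w0,arm.get_wrist_force(),arm.get_time_s())
arm.move_straight(g+[147],velocity=100);arm.hold(.3)
print(arm.get_grip_width(),arm.get_wrist_force(),arm.get_moment(),arm.get_tool_pos(),arm.get_time_s())
for n in('top','scene'):
    F=eyes.grab_frame(n);save(F,n+'2.png');pickle.dump(F,open(n+'2.pkl','wb'))
    for q,z in dict(tool_tip=76,tool_grip=145).items():
        for r in eyes.mark_of(q,F)[:1]: print(n,q,np.round(r['uv'],1),round(r['confidence'],2),np.round(onz(F,r['uv'],z),1))
a=cv2.imread('pics/top2.png')[210:310,140:310];b=cv2.imread('pics/scene2.png')[170:270,160:330]
cv2.imwrite('pics/d.png',cv2.resize(np.vstack([a,b]),None,fx=3,fy=3,interpolation=3))
```

```text
base screws [527.05589426  87.58246559] [537.37474847  15.42412898] [610.28739003  98.62351766] yaw 0.14203993196748005 0.13188472874131787
head screws [543.73876976  89.116964  ] [576.92224569  94.05102903] [587.38775297  25.52734316] mid [565.56326136  57.32215358] [33.18347594  4.93406503] 0.15155715527514466
17.1447075503814 [0.65502127 0.01761192 0.24771331] [0.19896044 2.03835908 6.37480216] 5.5167
17.186547449805406 [ 0.02759357  0.11207002 -3.75305334] [ 0.01545584  0.0118258  -0.06084037] [489.25084845 245.89273278 146.49145174] 6.3667
top tool_tip [181.2 272.3] 0.6 [530.7 234.6  76. ]
top tool_grip [163.6 287.9] 0.57 [492.9 246.4 145. ]
scene tool_tip [220.1 202. ] 0.83 [529.1 227.9  76. ]
scene tool_grip [196.4 186.4] 0.69 [487.5 242.9 145. ]
```

View pics/d.png

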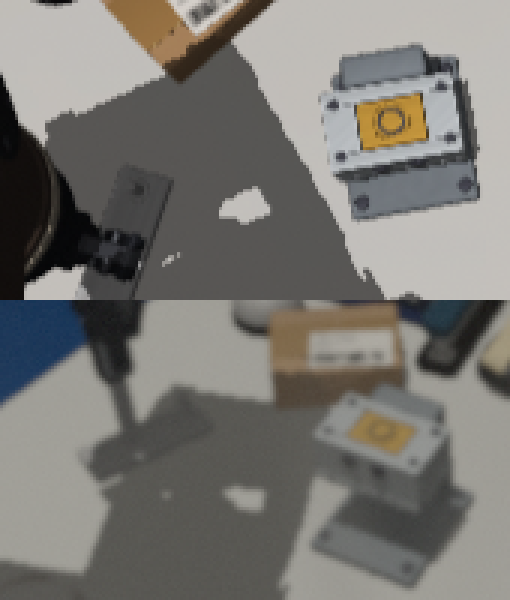

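Both views show the tool held upright. In the top half, the foot's front corners are at (124,165) and (173,178), with the rod tip near (138,188).

Run:
```python
from h import *;import pickle
F=pickle.load(open('top2.pkl','rb'))
P=lambda p,z:onz(F,np.array(p)/3+[140,210],z)[:2]
a,b=P((124,165),49.5),P((173,178),49.5);print(a,b,np.linalg.norm(a-b),'tip from corners',(a+b)/2-14*np.array([np.cos(.315),-np.sin(.315)]),'seen tip',P((138,188),75.5))
print('die ctr same view',P((391,121),108))
```

```text
[549.44564019 242.24452079] [539.81700293 208.95333206] 34.6556474872978 tip from corners [531.32017225 229.93635702] seen tip [529.84398567 225.30162986]
die ctr same view [564.52212674  56.03445906]
```

```bash
cat >> h.py <<'E'
N=np.array([564.8,57.2]);PSI=.147;D=45.5
O=[np.pi,0,np.pi+PSI-2*np.pi]
def tcp(x,y,ztip):  # tip position in stand axes -> commanded TCP
    c,s=np.cos(PSI),np.sin(PSI); p=np.array([x-D,y]); return [N[0]+c*p[0]-s*p[1],N[1]+s*p[0]+c*p[1],ztip+71.]
def go(x,y,z,v=60): arm.move_straight(tcp(x,y,z),velocity=v)
def wf():
    F=np.array(arm.get_wrist_force());c,s=np.cos(PSI),np.sin(PSI);return np.array([c*F[0]+s*F[1],-s*F[0]+c*F[1],F[2]])
def probe(x,y,z0,z1,base,lim=2.5,v=12):
    z=z0; log=[]
    while z<z1-1e-6:
        z=min(z+1,z1); go(x,y,z,v); F=wf()-base
        if F[2]<-lim or np.hypot(F[0],F[1])>4: return z,F,False
    return z,F,True
E
python3 - <<'E'
from h import *;import pickle
f=pickle.load(open('w1.pkl','rb'))
print('roll',onz(f,np.array((155,220))/1.25,20), onz(f,np.array((187,225))/1.25,0))
p=arm.get_tool_pos();arm.move_straight([p[0],p[1],175],velocity=120)
pre=tcp(-78,0,100); print(pre,arm.solve_ik(pre,O))
arm.goto(pre,O)
go(-78,0,55,90);arm.hold(.3);b=wf()
print('base',b,arm.get_tool_pos(),tcp(-78,0,55),arm.get_joint_pos()[5],arm.get_time_s())
for n in('top','scene'):
    F=eyes.grab_frame(n);save(F,n+'3.png');pickle.dump(F,open(n+'3.pkl','wb'))
    for r in eyes.mark_of('tool_tip',F)[:1]: print(n,np.round(r['uv'],1),round(r['confidence'],2),np.round(onz(F,r['uv'],55),1))
print('expected tip',np.array(tcp(-78+D,0,55)))
a=cv2.imread('pics/top3.png')[215:305,210:350];b=cv2.imread('pics/scene3.png')[190:280,230:370]
cv2.imwrite('pics/e.png',cv2.resize(np.vstack([a,b]),None,fx=3.3,fy=3.3,interpolation=3))
E
```

```text
roll [338.46295312 -30.97877769  20.        ] [357.014952    -8.16196035   0.        ]
[np.float64(442.63195463898194), np.float64(39.11081282455636), 171.0] [ 0.01988934  0.308127    2.13163095  0.          0.70183471 -1.69790699]
base [-0.07998199  0.46006498 -3.32592846] [442.88015558  39.11841053 126.38924068] [np.float64(442.63195463898194), np.float64(39.11081282455636), 126.0] -1.6979079575552238 8.8583
scene [271.6 253. ] 0.68 [491.7  43.6  55. ]
expected tip [487.64123451  45.7752502  126.        ]
```

View pics/e.png

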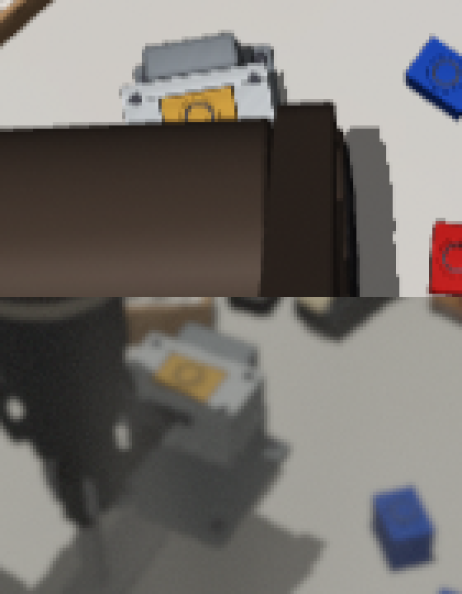

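The scene half shows the tool lined up in front of the stand and held upright; the top camera is blocked by the arm. The tip mark agrees with the expected position to about 4 mm. Next I'll insert it and probe.

Run:
```python
from h import *
go(-40,0,55,100);print(wf());go(-15,0,55,60);print(wf());go(0,0,55,40);arm.hold(.2)
b=wf();print('base',b,arm.get_time_s());np.save('b.npy',b)
z0=57
for y in(0,3,-3):
    go(0,y,z0,40);z,F,free=probe(0,y,z0,69,b)
    print(y,z,np.round(F,1),free,np.round(arm.get_tool_pos()[2]-71,2),arm.get_time_s())
    if free: break
    z0=z-4;go(0,y,z0,40)
```

```text
[ 0.77632595 -0.68158413 -2.61693922]
[ 0.27870733  0.58267398 -2.79580786]
base [-2.69669614e-01 -8.05924564e-04 -2.45511848e+00] 10.8833
0 65 [ 0.5  0.8 -4.2] False 64.91 13.1333
3 65 [ 2.3 -0.3 -7.8] False 64.8 14.6333
-3 69 [-0.5 -0.5 -0.6] True 69.06 17.1833
```

Run:
```python
from h import *
b=np.load('b.npy')
for y in(-3.5,-4,-4.5): go(0,y,69,10);F=wf()-b;print(y,np.round(F,1))
go(0,-4,69,10)
for z in list(range(70,86))+[86,86.7]:
    go(0,-4,z,12);F=wf()-b;print(z,np.round(F,1),round(arm.get_tool_pos()[2]-71,2))
    if np.hypot(*F[:2])>5 or F[2]<-19: print('stop');break
arm.hold(.3);print(wf()-b,arm.get_time_s())
f=eyes.grab_frame('scene');save(f,'s4.png',(230,160,370,270),4);g=eyes.grab_frame('wrist');save(g,'w4.png')
```

```text
-3.5 [ 0.  -0.4 -1. ]
-4 [ 0.1 -0.1 -1. ]
-4.5 [-0.  -0.2 -0.3]
70 [ 0.8 -0.1 -0.3] 70.09
71 [ 0.8 -0.3 -1.3] 71.09
72 [-0.1  0.3 -0.6] 72.08
73 [ 0.7  0.  -3.5] 72.91
74 [-0.1 -0.4 -5.7] 73.92
75 [ 0.2  0.7 -5.6] 75.02
76 [ 0.7 -0.5 -6.4] 76.08
77 [ 0.3  0.4 -4.5] 77.09
78 [-0.2 -0.1 -4.6] 78.05
79 [ 0.4 -0.7 -4.3] 79.07
80 [-0.7 -1.  -4.4] 80.07
81 [-0.5  0.1 -5.2] 81.07
82 [ 0.3 -1.  -4.8] 82.06
83 [ 0.1 -0.8 -5.3] 83.06
84 [ 0.3 -0.1 -4.4] 84.07
85 [ 0.1 -0.  -5.5] 85.09
86 [-0.   0.7 -4.9] 86.07
86.7 [ 0.4 -0.7 -5.2] 86.75
[-0.20837828 -1.05574473 -4.52586399] 22.9833
```

View pics/s4.png

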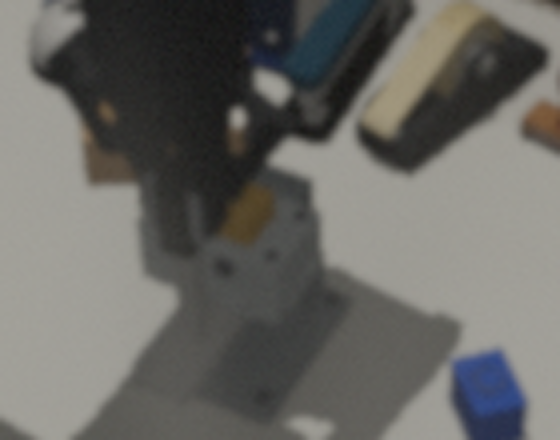

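Run:
```python
from h import *
b=np.load('b.npy')
for z in (80,74,68,62,58,55): go(0,-4,z,40);F=wf()-b;print(z,np.round(F,1))
for x in(-30,-78,-110): go(x,-4,55,100);print(x,np.round(wf()-b,1))
go(-110,-4,90,120)
p=arm.get_tool_pos(); 
arm.goto([470,230,190],[np.pi,0,np.pi-.315]);print(arm.get_time_s(),arm.get_grip_width())
import pickle
g=eyes.grab_frame('top');m=brass(g);m[:,:240]=0;m[:,300:]=0;m[:225]=0;m[280:]=0
for z in(108,122):print('die top',z,rect(g,m,z))
f=eyes.grab_frame('scene')
a=cv2.resize(f['frame'][170:260,240:330,::-1],None,fx=4.4,fy=4.4,interpolation=3);c=cv2.resize(g['frame'][210:300,230:320,::-1],None,fx=4.4,fy=4.4,interpolation=3)
cv2.imwrite('pics/s5.png',np.hstack([a,c]))
pickle.dump((f,g),open('s5.pkl','wb'))
for n,F in(('s',f),('t',g)):
  for q in('die_center','tool_tip','tool_grip'):
    for r in eyes.mark_of(q,F)[:2]: print(n,q,np.round(r['uv'],1),round(r['confidence'],2))
```

```text
80 [-0.   0.1 -0.8]
74 [ 0.8 -0.8 -0.8]
68 [ 0.2  1.  -1.1]
62 [ 0.9 -1.2 -1. ]
58 [ 0.8 -0.7 -1. ]
55 [-0.3  0.2 -1.7]
-30 [ 0.  -0.2 -1.8]
-78 [ 0.5  0.2 -1.2]
-110 [ 0.8 -0.1 -0.6]
27.6583 17.179054444366813
die top 108 ((566.966552734375, 58.802947998046875), (30.36756706237793, 42.014217376708984), 8.8731050491333)
die top 122 ((564.3453979492188, 57.308929443359375), (29.927074432373047, 41.404808044433594), 8.873077392578125)
s die_center [353.2 261.5] 0.71
s die_center [370.4 290.1] 0.7
s tool_tip [216.3 191.8] 0.59
s tool_grip [195.  176.7] 0.6
t die_center [349.9 294. ] 0.81
t die_center [378.2 260.4] 0.79
t tool_tip [184.8 281. ] 0.82
t tool_grip [164.5 296.3] 0.83
t tool_grip [456.3 231.6] 0.61
```

View pics/s5.png

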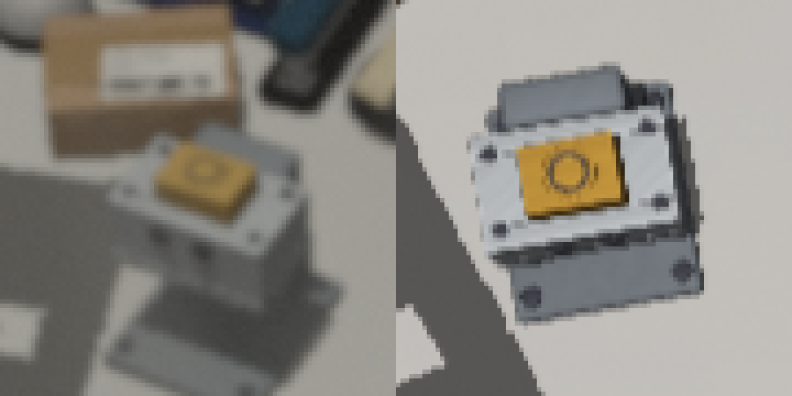

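The die stands proud and upright in the nest. I'll measure its height by projecting the ring, at scene (287.0,208.6) now and (287.6,213.6) at the start, then stand the tool on its original spot.

```bash
python3 - <<'E'
from h import *;import pickle
f,g=pickle.load(open('s5.pkl','rb'))
def pr(F,X):
    q=np.array(F['camera_matrix'])@(np.array(F['R'])@X+np.array(F['t']));return q[:2]/q[2]
for z in(108,118,122,124):print(z,pr(f,[564.8,57.2,z]),pr(g,[564.8,57.2,z]))
g0=[489.5,246]
arm.goto(g0+[150],[np.pi,0,np.pi-.315]);arm.hold(.3);b=np.array(arm.get_wrist_force())
arm.move_straight(g0+[112],velocity=80)
z=112
while z>103:
    z-=1;arm.move_straight(g0+[z],velocity=15);F=np.array(arm.get_wrist_force())-b
    if F[2]>3: break
print(z,F,arm.get_tool_pos())
arm.gripper_to(50);arm.hold(.3);print(arm.get_grip_width(),np.array(arm.get_wrist_force()))
arm.move_straight(g0+[230],velocity=120);arm.goto([330,330,300],[np.pi,0,np.pi-.315])
F=eyes.grab_frame('top');H=eyes.grab_frame('scene')
a=cv2.resize(F['frame'][190:320,130:340,::-1],None,fx=3,fy=3,interpolation=3);c=cv2.resize(H['frame'][130:260,160:370,::-1],None,fx=3,fy=3,interpolation=3)
cv2.imwrite('pics/s6.png',np.vstack([a,c])[:, :]);print(arm.get_time_s())
E
python3 -c "
import cv2;i=cv2.imread('pics/s6.png');cv2.imwrite('pics/s6.png',cv2.resize(i,None,fx=.75,fy=.75))"
```

```text
108 [286.61105909 213.2680086 ] [269.72505119 250.20492985]
118 [286.3694202  209.91219971] [269.16926296 249.2590154 ]
122 [286.27171124 208.55524686] [268.94379567 248.87528514]
124 [286.22262822 207.87359648] [268.83037564 248.68225182]
107 [-3.14342639  1.01018277 11.74052599] [489.59478724 246.22156001 107.54704591]
50.038608141958434 [ 0.29343351 -0.47401023  0.09090839]
33.325
```

View pics/s6.png

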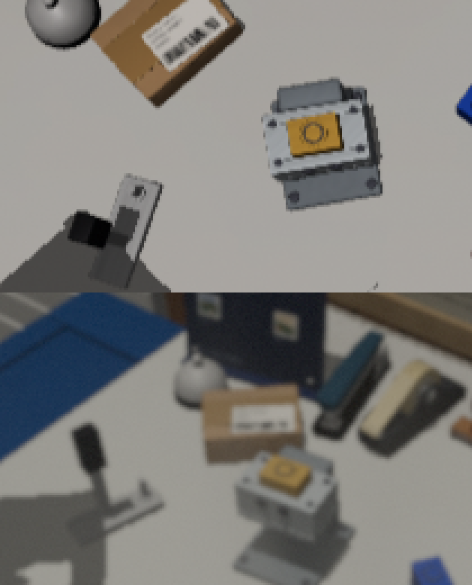

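The tool stands upright at its original place, grip at (90,230) in the top half, and the die is proud by about 14 mm (the ring projects to z ≈ 122). The other objects haven't moved, so I'm handing in.

```bash
python3 -c "
from station import arm
arm.finish_job();print(arm.get_time_s())"
```

```text
the job is handed in; nothing more can be done
the job is handed in; nothing more can be done
```

The job is done and handed in at about 33 s of the 61 s allowed. The die stands about 14 mm proud and upright in its nest, and the tool is back upright on its original spot, clear of the stand.

- **Finding the hole:** I took the tool by its grip and probed the underside at y = 0, +3 and −3 mm. The first two touched solid metal, at 4 N and 8 N. The rod went freely in at −3 mm, so I shifted to about −4 mm before pushing.
- **Pushing the die:** The rod lifted the die with about 5 to 6 N upward and about 1 N sideways. Then I lowered the tool, drew it out to the front and set it down.
- **Last checks:** The ring emblem on the die projects to about 122 mm above the counter, against 108 mm when flush. The nearby objects in the final pictures look unmoved; the tape roll and large parcel were outside those crops, but the arm never went near them.
- **Disagreements:**
  - The push force read slightly under the stated 6 to 16 N, but the pictures confirm the rise.
  - The tip position from the cameras differed from the expected one by 2 to 4 mm.
  - The set-down contact read about 12 N against the counter, higher than the light touch I aimed for.

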